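# Shim the rocking grain balance

## Task

The grain balance rocks because one of its four feet is too short. Push the wooden wedge along the bench, thin end first, under that short foot until the balance stands level on all its feet, then press down on the steel boss above that foot to check that it no longer rocks, and take your hand away. Only push the wedge, never lift or carry it, do not lean on or lift the balance before the wedge has levelled it, and leave the other things on the bench where they are.

Things in the scene. Friction and masses are not known exactly. Their poses are not given: they have to be found in the camera images.
- tester: Grain balance, 4 kg, does not slide: wooden case (x 158, y 240 mm, top 88 mm up), column and beam to 361 mm at x +30, y +50. Origin on the bench under the case's middle; pose stays as it rocks. Under each end: aluminium bar 210 x 36 mm, underside 30 mm up, black ball feet at x +-85, y +-140 mm. It rocks on the feet (+85, +140) and (-85, -140), always on the bench; the short foot is at (+85, -140).
- rock (a joint): How far the balance leans down on its short foot, rad. 0 = level, all the other three feet on the bench (a hard stop); 0.065 = leaning fully, short foot down at the bench, as at the start. It leans by itself, with roughly 4 to 7 N on the short foot. The short foot rises 145 mm per rad.
- short_foot (a point): Lowest point of the short foot's rubber ball (radius 20 mm): 10 mm above the bench when level, 0.5 mm when leaning. It is the foot farther from the robot of the two on the wedge's side (the balance's -y side), open to that side.
- boss_top (a point): Centre of the flat top of the steel boss (40 mm across) straight above the short foot, 46 mm above the foot's lowest point. The case's side wall stands 25 mm from its centre towards +y of the balance.
- wedge: Loose wooden wedge, 130 x 60 mm, 22 mm thick at the heel, 2 mm at the tip, straight ramp, 0.08 to 0.17 kg. Origin: centre of its underside; +x from heel (x -65) to tip (x +65). Starts on the balance's -y side, tip roughly towards the short foot, 50 to 110 mm short of it. Level when its centre is about 10 to 20 mm short of the foot; then it jams. Takes some 5 to 15 N; stays where left.
- wedge_heel (a point): Centre of the wedge's upright flat heel face (60 mm wide, 22 mm high), 11 mm above the bench: the face to push on.
- weight: Bystander: brass weight, 38 mm across, 46 mm high; origin under its centre.
- marker: Bystander: marker pen lying on the bench, 125 mm long along its x, 12 mm thick.
- jar: Bystander: amber sample jar, 70 mm across, 100 mm high; origin under its centre.
- beaker: Bystander: aluminium measuring cup, 84 mm across, 150 mm high; origin under its centre.
- brush: Bystander: bench brush, 200 mm long, lying along its x.
Not all that is in view belongs to the job. What is shaped like the wedge but pink or red is not meant.

How it is judged:
By the outcome, as a careful person would: the job done as asked, in the order asked, and still so for the second after the job is handed in, with the robot touching nothing.
It also fails if it takes over 43 s, if anything falls off the work surface, if the arm or the gripper's body presses on something with over 40 N, if the wrist force passes 120 N, or if a joint passes its speed limit or range.

## Robot

A 6-joint arm with a two-finger parallel gripper is mounted at the origin on the work surface. World frame = base frame: x ahead of the robot, y to its left, z up, the work surface at z = 0. Lengths are in m, angles in rad, forces in N, time in s.
With the tool pointing down it reaches from about 0.25 to 0.775 m from the base axis. Payload 4 kg.
Tool frame: the origin (TCP) lies at the very end of the fingers, on their centre line; the grasp point (between the pads) lies 19 mm behind it; z points along the fingers, y is the line along which they close (so a half turn about z gives the same grasp; the last joint's range is limited). The gripper opens to 94 mm and grips with 3 to 60 N. Pads are 16 mm wide; open, the fingers measure 119 mm over their backs; the gripper's body (75 mm by 177 mm) begins 78 mm behind the grasp point.
Start: joints at [-1.316, 0.087, 1.371, -0, 1.684, -0.103], TCP at [0.193, -0.515, 0.206] pointing down, gripper open.
Joint ranges: [-3.1, 3.1], [-0.76, 2.03], [0.27, 2.55], [-1.08, 4.22], [0.17, 2.65], [-2.57, 2.57]. Speed limits (rad/s): [2.79, 2.79, 3.14, 3.14, 3.14, 3.14].

## Interface

Orientations are given as [roll, pitch, yaw] about the fixed x, y, z axes, in that order (R = Rz(yaw) Ry(pitch) Rx(roll)).
In Python, from bench import robot gives the robot as it stands. The module is installed in compiled form; this text tells all that it offers.
- The arm moves only by the tool move_arm, never from a script. Its argument "deltas" is one flat list of numbers, 7 for each row, row after row: the turn, a rotation vector about the tool's x, y, z in rad, then the shift along the tool's x, y, z in cm, then the closure, from -1 (fully open) to 1 (shut). A call has 1 to 8 rows; each row is the pose to reach, as a shift and turn from the pose commanded when the call began, along the tool's axes at that moment; what a row does not reach only later rows make up. A row lasts 1/10 s, in which the tool goes at most 50 mm and 8.59 degrees, less where a joint would pass 70% of its speed; a pose out of reach is approached as far as the arm can. A call with a gripper value outside its range is refused whole. The fingers move at their own pace and stop on an object; the grip force is fixed at half the most. Time passes only in rows, so rows that repeat a pose let the fingers close. It gives the time, the measured TCP pose, the force, the opening and the grip force at its end, in the units of the state.
- robot.get_obs(): the state, without advancing time (a new reading comes with each control period).
- robot.snapshot(name): name is "side" or "top" or "wrist"; returns a dict with "image" (384x512x3 uint8, red, green, blue), "depth" (384x512 float32, m along the optical axis (not along the pixel's ray), 0 where there is no reading), "fov_y" (degrees; the focal length in pixels is half the picture's height over the tangent of half this angle, whatever the lens; pixels are square), "cx", "cy" (the principal point, pixels), "origin" and "orientation" of the camera in the world; the wrist camera has in their place "T_tool_cam" (4x4, takes a point from camera to tool coordinates, whose origin is the TCP and whose axes are the flange's). Camera axes: x right, y up, looking along -z (the intrinsics and any distortion apply to the point x, -y, -z); pixel columns grow to the right and rows downward; lengths in m; the calibration is good to about 2 mm. A picture is of the moment at which its call begins: read the wrist's pose just before it.
- robot.close_job(): hands the job in; it is judged then, once.
The state is a dict: "time": time; "joint_positions": joint angles; "qvel": joint speeds; "joint_torque": joint torques, N m; "tool_pos": TCP position; "ee_rot": TCP orientation; "wrist_force": force on the tool from outside, world axes, zero at the start; "wrist_torque": the same for the moment, N m; "width": finger opening in m; "finger_force": force on a finger pad.
Only numpy, scipy, OpenCV 4.12 (cv2) and the standard library are available. Lean on these libraries where they do the work, as an engineer would, in place of code of your own. Each camera call takes 0.05 s, during which the arm holds its last target. There are 200 camera calls.

## Working session

There is one attempt and no reset: what is moved stays moved. The work goes in short steps, Python scripts to look and compute and a tool call to move; the robot and the scene stay as the last step left them, time stands still between calls to the robot, and variables do not carry over. Pictures are saved under pics/ and viewed, at most 10 in all, crops included, and the job is handed in when it is done.

Besides the shell and the picture viewer there is one more tool, called after "Request:" by a JSON object that holds its "fn" and its "kwargs", one argument or row to a line. move_arm: Moves the arm, as the interface text tells. Its arguments: {"type":"object","properties":{"deltas":{"type":"array","items":{"type":"number"}}},"required":["deltas"]}

```bash
mkdir -p pics
cat > h.py <<'E'
import numpy as np, cv2
from scipy.spatial.transform import Rotation as R
from bench import robot
def snap(n):
    o=robot.get_obs(); s=robot.snapshot(n)
    if n=="wrist":
        T=np.eye(4);T[:3,:3]=rot(o["ee_rot"]);T[:3,3]=o["tool_pos"];T=T@s["T_tool_cam"]
        s["Rm"]=T[:3,:3];s["o"]=T[:3,3]
    else:
        s["Rm"]=rot(s["orientation"]);s["o"]=np.array(s["origin"])
    s["f"]=s["image"].shape[0]/2/np.tan(np.radians(s["fov_y"])/2)
    return s
def rot(a):
    a=np.array(a,float)
    return a if a.shape==(3,3) else R.from_euler("xyz",a).as_matrix()
def ray(s,u,v):
    return s["Rm"]@np.array([(u-s["cx"])/s["f"],-(v-s["cy"])/s["f"],-1.])
def plane(s,u,v,z):
    d=ray(s,u,v);return s["o"]+d*(z-s["o"][2])/d[2]
def dep(s,u,v):
    return s["o"]+ray(s,u,v)*s["depth"][int(v),int(u)]
def cloud(s):
    h,w=s["depth"].shape;u,v=np.meshgrid(np.arange(w),np.arange(h))
    d=np.stack([(u-s["cx"])/s["f"],-(v-s["cy"])/s["f"],-np.ones((h,w))],-1)*s["depth"][...,None]
    return d@s["Rm"].T+s["o"]
def save(s,n): cv2.imwrite(f"pics/{n}.png",s["image"][:,:,::-1])
E
python3 - <<'E'
from h import *
import pickle
for n in ("top","side","wrist"):
    s=snap(n);save(s,n+"0");pickle.dump(s,open(n+".pkl","wb"))
    print(n,{k:v for k,v in s.items() if k not in("image","depth")})
a=[cv2.imread(f"pics/{n}0.png") for n in("top","side")]
print(robot.get_obs())
E
```

```text
top {'fov_y': 56.79964614462337, 'cx': 255.06930688769145, 'cy': 197.52812785278215, 'origin': array([ 0.3769464 , -0.13990991,  0.90387161]), 'orientation': array([ 0.19293553,  0.02653656, -1.5910181 ]), 'Rm': array([[-0.02021327,  0.98114207, -0.19222814],
       [-0.99944355, -0.02493172, -0.02215874],
       [-0.02653345,  0.19167327,  0.98110006]]), 'o': array([ 0.3769464 , -0.13990991,  0.90387161]), 'f': np.float64(355.09919244815376)}
side {'fov_y': 44.33466866943766, 'cx': 251.76676442183722, 'cy': 192.01842164096144, 'origin': array([0.33069289, 0.88272972, 0.81704192]), 'orientation': array([ 0.95806212, -0.01356226, -2.95776206]), 'Rm': array([[-0.98306027,  0.11603542, -0.1418742 ],
       [-0.18278015, -0.56338819,  0.80572028],
       [ 0.01356184,  0.81800338,  0.57505352]]), 'o': array([0.33069289, 0.88272972, 0.81704192]), 'f': np.float64(471.2494583656073)}
wrist {'fov_y': 62.42695901516156, 'cx': 258.8491691214606, 'cy': 197.7787013984616, 'T_tool_cam': array([[-2.42578186e-04,  9.66979682e-01,  2.54853361e-01,
         7.40604949e-02],
       [ 9.99999939e-01,  
[... 468 characters left out ...]
66)}
{'time': 0.15, 'joint_positions': array([-1.31610505e+00,  8.77849037e-02,  1.37187577e+00,  6.61481521e-06,
        1.68362537e+00, -1.03070395e-01]), 'qvel': array([-0.00142741, -0.00150992, -0.00355541,  0.00097432,  0.00145602,
        0.0002532 ]), 'joint_torque': array([ 5.83234541e-04, -3.40642762e+01, -3.02792823e+01,  7.17435521e-02,
        3.05272755e-02, -1.25019687e-04]), 'tool_pos': array([ 0.19250453, -0.51476075,  0.20458914]), 'ee_rot': array([-3.13990893e+00, -1.80768092e-04,  3.57762255e-01]), 'wrist_force': array([-0.81386236, -0.07166528,  0.12559617]), 'wrist_torque': array([-0.00167606, -0.01676031, -0.00360792]), 'finger_force': 0.0, 'width': 0.09422943506640574}
```

View pics/top0.png

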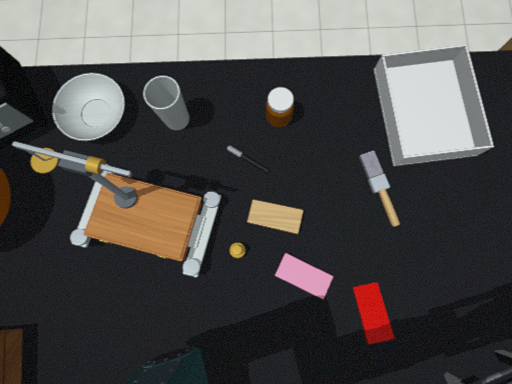

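View pics/side0.png

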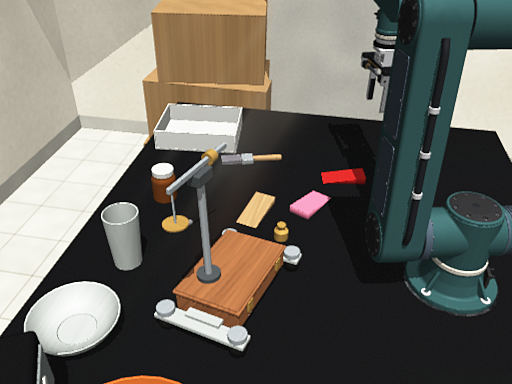

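Top view: the wooden wedge is at (275,217), pink look-alike at (304,276) and red one at (373,312). Only the (275,217) one is bare wood and lies 50–110 mm from the far boss at (213,200), so it fits. The weight is at (237,250) and the marker at (247,158). Next I'll measure and confirm with one crop.

Run:
```python
from h import *
import pickle
s=pickle.load(open("top.pkl","rb"));im=s["image"]
cv2.imwrite("pics/crop1.png",cv2.resize(im[130:300,130:340,::-1],None,fx=3.5,fy=3.5,interpolation=cv2.INTER_CUBIC))
P=cloud(s)
hsv=cv2.cvtColor(im,cv2.COLOR_RGB2HSV)
m=((hsv[...,0]>8)&(hsv[...,0]<28)&(hsv[...,1]>60)&(hsv[...,2]>90)).astype(np.uint8)
m2=np.zeros_like(m);m2[195:240,244:308]=m[195:240,244:308]
c=max(cv2.findContours(m2,0,2)[0],key=cv2.contourArea)
ap=cv2.approxPolyDP(c,4,True)[:,0];print("wedge poly",ap.tolist(),cv2.minAreaRect(c))
for u,v in ap: print(u,v,plane(s,u,v,0.0).round(4),plane(s,u,v,.022).round(4))
mm=cv2.erode(m2,np.ones((3,3)))>0
pts=P[mm]; A=np.c_[pts[:,:2],np.ones(len(pts))];k=np.linalg.lstsq(A,pts[:,2],rcond=None)[0]
print("wedge z plane",k,pts[:,2].min(),pts[:,2].max(),"tip dir",-k[:2]/np.hypot(*k[:2]))
g=cv2.cvtColor(im,cv2.COLOR_RGB2GRAY)
for n,(u,v) in dict(short=(213,200),near=(192,267),farL=(98,178),nearL=(80,238)).items():
    w=slice(v-14,v+15),slice(u-14,u+15)
    q=P[w].reshape(-1,3);z=.046 if n=="short" else .056
    q=q[(abs(q[:,2]-z)<.005)]
    print(n,dep(s,u,v).round(4),len(q),np.median(q,0).round(4) if len(q) else 0,(q.min(0)+q.max(0))/2 if len(q) else 0)
# case top
q=P[170:265,80:210].reshape(-1,3);h=hsv[170:265,80:210].reshape(-1,3)
k=(h[:,0]<20)&(h[:,1]>100)&(abs(q[:,2]-.088)<.012);q=q[k]
r=cv2.minAreaRect(q[:,:2].astype(np.float32)*1000);print("case",r,q[:,2].mean())
```

```text
wedge poly [[252, 200], [248, 222], [298, 232], [301, 209]] ((274.6941223144531, 215.87646484375), (52.714107513427734, 25.055469512939453), 12.52880859375)
252 200 [ 0.5477 -0.1114  0.    ] [ 0.5436 -0.1121  0.022 ]
248 222 [ 0.4907 -0.1001  0.    ] [ 0.4879 -0.1011  0.022 ]
298 232 [ 0.4621 -0.2267  0.    ] [ 0.4601 -0.2245  0.022 ]
301 209 [ 0.521  -0.2369  0.    ] [ 0.5175 -0.2345  0.022 ]
wedge z plane [-0.6946323   0.02702535  0.36635495] -0.0006804788026973929 0.9038716142099319 tip dir [ 0.99924402 -0.03887656]
short [ 0.5416 -0.0165  0.0454] 199 [ 0.5439 -0.012   0.0454] [ 0.54272736 -0.0064781   0.04551657]
near [0.3802 0.0311 0.0563] 223 [0.3805 0.0336 0.0549] [0.38751486 0.03373922 0.05521784]
farL [0.5477 0.1698 0.2623] 35 [0.6159 0.2531 0.055 ] [0.60431372 0.25234745 0.05531713]
nearL [0.4535 0.2984 0.0658] 39 [0.4489 0.2945 0.0534] [0.46085439 0.29736103 0.05597197]
case ((501.4237060546875, 143.2568817138672), (239.13096618652344, 159.3658447265625), 74.23469543457031) 0.08694765030841743
```

View pics/crop1.png

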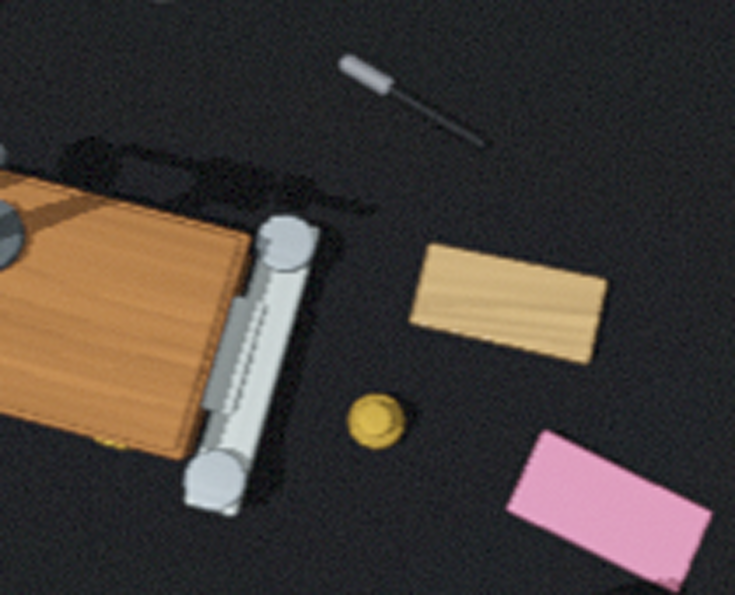

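Confirmed: the wooden wedge is at crop (510,302), tip edge near crop (420,285), short-foot boss at crop (286,242), with the weight (376,421) and marker (410,95) clear on either side. Measured foot ≈ (0.5425,−0.0125); wedge centre ≈ (0.504,−0.168), heading 76.3°, aimed at the foot within 1 mm. I'll move behind the heel first.

Request:
{"fn": "move_arm", "kwargs": {
  "deltas": [0, 0, -0.974, 34.9, -12.1, 6, 0.36, 0, 0, -0.974, 34.9, -12.1, 6, 0.36, 0, 0, -0.974, 34.9, -12.1, 6, 0.36, 0, 0, -0.974, 34.9, -12.1, 6, 0.36, 0, 0, -0.974, 34.9, -12.1, 6, 0.36, 0, 0, -0.974, 34.9, -12.1, 6, 0.36, 0, 0, -0.974, 34.9, -12.1, 6, 0.36, 0, 0, -0.974, 34.9, -12.1, 6, 0.36]
}}

```text
time: 0.95
tool_pos: [0.4791, -0.2763, 0.1441]
ee_rot: [-3.14, -0.002, 1.337]
wrist_force: [-0.5, -0.8, 0.0]
width: 0.0333
finger_force: 0.0
```

Request:
{"fn": "move_arm", "kwargs": {
  "deltas": [0, 0, 0, 0, 0, 0, 0.36, 0, 0, 0, 0, 0, 0, 0.36, 0, 0, 0, 0, 0, 0, 0.36]
}}

```text
time: 1.25
tool_pos: [0.4764, -0.2805, 0.1456]
ee_rot: [-3.141, 0.001, 1.33]
wrist_force: [0.5, 0.2, 0.7]
width: 0.0299
finger_force: 0.0
```

```bash
cat > w.py <<'E'
from h import *
import sys
def wedge(s,box=None):
    hsv=cv2.cvtColor(s["image"],cv2.COLOR_RGB2HSV)
    m=((hsv[...,0]>8)&(hsv[...,0]<28)&(hsv[...,1]>50)&(hsv[...,2]>90)).astype(np.uint8)
    P=cloud(s); m&=((P[...,2]<.03)&(P[...,1]<0)).astype(np.uint8)
    m=cv2.morphologyEx(m,cv2.MORPH_OPEN,np.ones((3,3)))
    c=max(cv2.findContours(m,0,2)[0],key=cv2.contourArea)
    mm=np.zeros_like(m);cv2.drawContours(mm,[c],-1,1,-1);mm=cv2.erode(mm,np.ones((5,5)))>0
    return c,P[mm]
if __name__=="__main__":
    n=sys.argv[1];s=snap("wrist");save(s,n)
    o=robot.get_obs();print(o["time"],o["tool_pos"],o["ee_rot"],o["width"],o["wrist_force"])
    c,q=wedge(s);A=np.c_[q[:,:2],np.ones(len(q))]
    k=np.linalg.lstsq(A,q[:,2],rcond=None)[0]
    print("z range",np.percentile(q[:,2],[2,98]),"slope",np.hypot(*k[:2]),"tip dir",-k[:2]/np.hypot(*k[:2]))
    for u,v in cv2.approxPolyDP(c,5,True)[:,0]: print(u,v,plane(s,u,v,.002).round(4),plane(s,u,v,.022).round(4))
E
python3 w.py w1
python3 - <<'E'
from h import *
import pickle
s=pickle.load(open("top.pkl","rb"));P=cloud(s).reshape(-1,3)
q=P[(P[:,2]>.12)&(np.hypot(P[:,0]-.543,P[:,1]+.0125)<.2)&(P[:,2]<.5)]
i=np.argsort(q[:,1])[:3];print(q[i].round(3),q[:,2].max())
print("weight",plane(s,237,250,.046))
E
```

```text
1.3 [ 0.47636247 -0.28075603  0.14579193] [3.14131583e+00 6.64328003e-04 1.32987868e+00] 0.02981829677523387 [-0.04779388  0.24521766  0.37479308]
z range [-0.00178829  0.02098598] slope 0.1965923228229917 tip dir [0.66314203 0.74849358]
217 0 [ 0.481  -0.1024  0.002 ] [ 0.4818 -0.1089  0.022 ]
214 8 [ 0.4766 -0.1079  0.002 ] [ 0.4777 -0.1142  0.022 ]
225 17 [ 0.4843 -0.1174  0.002 ] [ 0.4849 -0.123   0.022 ]
217 14 [ 0.4779 -0.1133  0.002 ] [ 0.4789 -0.1192  0.022 ]
214 44 [ 0.4684 -0.1368  0.002 ] [ 0.47   -0.1412  0.022 ]
224 45 [ 0.4772 -0.1398  0.002 ] [ 0.4783 -0.1441  0.022 ]
215 52 [ 0.4674 -0.1436  0.002 ] [ 0.4691 -0.1476  0.022 ]
216 89 [ 0.4594 -0.1755  0.002 ] [ 0.4616 -0.1775  0.022 ]
225 87 [ 0.4683 -0.1758  0.002 ] [ 0.4699 -0.1778  0.022 ]
216 95 [ 0.4579 -0.1808  0.002 ] [ 0.4601 -0.1825  0.022 ]
226 101 [ 0.4658 -0.1885  0.002 ] [ 0.4676 -0.1897  0.022 ]
218 109 [ 0.4563 -0.1939  0.002 ] [ 0.4586 -0.1947  0.022 ]
225 116 [ 0.4612 -0.2019  0.002 ] [ 0.4632 -0.2023  0.022 ]
225 142 [ 0.4545 -0.2263  0.002 ] [ 0.4569 -0.2252  0.022 ]
248 143 [ 0.4767 -0.2328  0.002 ] 
[... 404 characters left out ...]
.248  0.002] [ 0.5006 -0.2455  0.022 ]
306 120 [ 0.5378 -0.2246  0.002 ] [ 0.5351 -0.2236  0.022 ]
300 107 [ 0.5346 -0.2111  0.002 ] [ 0.5321 -0.211   0.022 ]
308 109 [ 0.5418 -0.2148  0.002 ] [ 0.5389 -0.2144  0.022 ]
309 44 [ 0.5544 -0.1579  0.002 ] [ 0.5506 -0.161   0.022 ]
300 43 [ 0.5464 -0.155   0.002 ] [ 0.5432 -0.1583  0.022 ]
306 37 [ 0.5529 -0.1514  0.002 ] [ 0.5492 -0.1549  0.022 ]
302 28 [ 0.5508 -0.1431  0.002 ] [ 0.5473 -0.1471  0.022 ]
308 29 [ 0.556  -0.1452  0.002 ] [ 0.5522 -0.1491  0.022 ]
304 1 [ 0.5571 -0.1219  0.002 ] [ 0.5532 -0.1272  0.022 ]
[[0.531 0.073 0.356]
 [0.53  0.073 0.355]
 [0.53  0.074 0.35 ]] 0.36709292145890415
weight [ 0.41802976 -0.0746383   0.046     ]
```

View pics/w1.png

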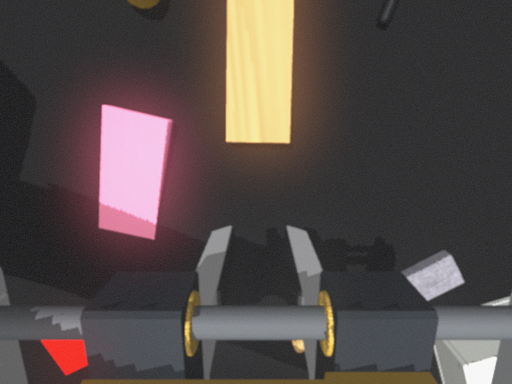

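The wedge spans columns 227–291 with its heel edge at row 142, level and centred between the fingers (232, 288). So the aim is right. I'll lower and approach the heel.

Request:
{"fn": "move_arm", "kwargs": {
  "deltas": [0, 0, 0, 0, 0, 4, 0.36, 0, 0, 0, 0, 0, 8, 0.36, 0, 0, 0, 0, 0, 11.5, 0.36, 0, 0, 0, 0, 0, 13.5, 0.36, 0, 0, 0, 0, 0, 13.7, 0.36, 0, 0, 0, 0, 0, 13.7, 0.36, 0, 0, 0, 1.5, 0, 13.7, 0.36, 0, 0, 0, 3, 0, 13.7, 0.36]
}}

```text
time: 2.1
tool_pos: [0.4856, -0.2506, 0.0106]
ee_rot: [3.138, 0.001, 1.33]
wrist_force: [-0.0, 0.2, 0.0]
width: 0.0305
finger_force: 0.0
```

Request:
{"fn": "move_arm", "kwargs": {
  "deltas": [0, 0, 0, 0.5, 0, 0, 0.36, 0, 0, 0, 1, 0, 0, 0.36, 0, 0, 0, 1.5, 0, 0, 0.36, 0, 0, 0, 2, 0, 0, 0.36, 0, 0, 0, 2.5, 0, 0, 0.36, 0, 0, 0, 3, 0, 0, 0.36, 0, 0, 0, 3.5, 0, 0, 0.36, 0, 0, 0, 4, 0, 0, 0.36]
}}

```text
time: 2.9
tool_pos: [0.4937, -0.2113, 0.0084]
ee_rot: [-3.141, 0.0, 1.332]
wrist_force: [0.8, -2.3, 1.8]
width: 0.0297
finger_force: 0.7
```

Request:
{"fn": "move_arm", "kwargs": {
  "deltas": [0, 0, 0, 0.7, 0, 0, 0.36, 0, 0, 0, 1.4, 0, 0, 0.36, 0, 0, 0, 2.1, 0, 0, 0.36, 0, 0, 0, 2.8, 0, 0, 0.36, 0, 0, 0, 3.4, 0, 0, 0.36, 0, 0, 0, 4, 0, 0, 0.36, 0, 0, 0, 4.4, 0, 0, 0.36, 0, 0, 0, 4.5, 0, 0, 0.36]
}}

```text
time: 3.7
tool_pos: [0.5044, -0.1673, 0.0084]
ee_rot: [-3.141, -0.0, 1.332]
wrist_force: [-0.9, -0.4, 0.6]
width: 0.0301
finger_force: 0.6
```

```bash
python3 w.py w2 | head -2
python3 - <<'E'
from h import *
s=snap("top");save(s,"t2");P=cloud(s)
cv2.imwrite("pics/c2.png",np.hstack([cv2.imread("pics/w2.png")[:240,100:450],cv2.resize(cv2.imread("pics/t2.png")[140:280,150:330],None,fx=2.4,fy=1.72)]))
E
```

```text
3.75 [ 0.5043878  -0.1673048   0.00834446] [-3.14132564e+00 -3.86490148e-04  1.33226958e+00] 0.03024096953478109 [ 1.50499049  0.43907418 -0.31844166]
z range [-0.00146085  0.02093375] slope 0.10717079213346123 tip dir [0.2284564  0.97355414]Traceback (most recent call last):
  File "<stdin>", line 3, in <module>
    return _nx.concatenate(arrs, 1, dtype=dtype, casting=casting)
           ~~~~~~~~~~~~~~~^^^^^^^^^^^^^^^^^^^^^^^^^^^^^^^^^^^^^^^
ValueError: all the input array dimensions except for the concatenation axis must match exactly, but along dimension 0, the array at index 0 has size 240 and the array at index 1 has size 241
```

View pics/w2.png

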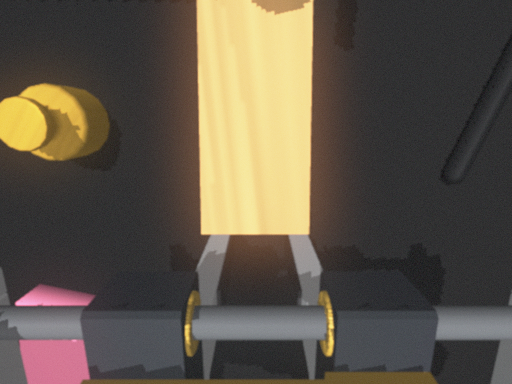

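The wedge (columns 200–310, heel row 234) sits squarely against both fingers, with the slope falling toward the foot. The weight (55,120) and pen (470,110) are clear. Continuing.

Request:
{"fn": "move_arm", "kwargs": {
  "deltas": [0, 0, 0, 0.6, 0, 0, 0.36, 0, 0, 0, 1.2, 0, 0, 0.36, 0, 0, 0, 1.8, 0, 0, 0.36, 0, 0, 0, 2.4, 0, 0, 0.36, 0, 0, 0, 3, 0, 0, 0.36, 0, 0, 0, 3.5, 0, 0, 0.36, 0, 0, 0, 4, 0, 0, 0.36, 0, 0, 0, 4, 0, 0, 0.36]
}}

```text
time: 4.6
tool_pos: [0.5136, -0.1301, 0.0085]
ee_rot: [3.141, 0.003, 1.332]
wrist_force: [-0.5, -4.8, -0.3]
width: 0.0301
finger_force: 2.5
```

```bash
cat > lv.py <<'E'
from h import *
import sys
s=snap("top");P=cloud(s);o=robot.get_obs()
if len(sys.argv)>1: save(s,sys.argv[1])
hsv=cv2.cvtColor(s["image"],cv2.COLOR_RGB2HSV)
q=P[170:265,80:210].reshape(-1,3);h=hsv[170:265,80:210].reshape(-1,3)
q=q[(h[:,0]<20)&(h[:,1]>100)&(abs(q[:,2]-.088)<.012)]
for _ in range(3):
    k=np.linalg.lstsq(np.c_[q[:,:2],np.ones(len(q))],q[:,2],rcond=None)[0]
    r=q[:,2]-np.c_[q[:,:2],np.ones(len(q))]@k;q=q[abs(r)<2*r.std()]
print("case tilt",k[:2],np.hypot(*k[:2]))
w=P[182:218,195:232].reshape(-1,3);w=w[(np.hypot(w[:,0]-.543,w[:,1]+.0125)<.015)]
print("boss",np.median(w,0),len(w)); print(o["time"],o["tool_pos"],o["wrist_force"])
E
python3 lv.py t3; python3 -c "
from h import *
import pickle,re
src=open('lv.py').read().replace('snap(\"top\")','pickle.load(open(\"top.pkl\",\"rb\"))')
exec(src)"
```

```text
case tilt [-0.02365298  0.02699369] 0.035890429361113495
boss [nan nan nan] 0
4.65 [ 0.51363881 -0.13008019  0.00842874] [-0.38672344 -4.95334037 -0.94302391]
case tilt [-0.04376537  0.05039507] 0.06674632075755932
boss [ 0.54196573 -0.01287912  0.04571908] 112
4.65 [ 0.51363881 -0.13008019  0.00842874] [-0.38672344 -4.95334037 -0.94302391]
  return _methods._mean(a, axis=axis, dtype=dtype,
  ret = um.true_divide(
```

Tilt has dropped from 0.067 to 0.036, so about 34 mm remain.

Request:
{"fn": "move_arm", "kwargs": {
  "deltas": [0, 0, 0, 0.5, 0, 0, 0.36, 0, 0, 0, 1, 0, 0, 0.36, 0, 0, 0, 1.5, 0, 0, 0.36, 0, 0, 0, 2, 0, 0, 0.36, 0, 0, 0, 2.4, 0, 0, 0.36, 0, 0, 0, 2.7, 0, 0, 0.36, 0, 0, 0, 2.8, 0, 0, 0.36, 0, 0, 0, 2.8, 0, 0, 0.36]
}}

```text
time: 5.45
tool_pos: [0.5199, -0.1033, 0.0083]
ee_rot: [-3.141, 0.004, 1.332]
wrist_force: [-1.1, -6.5, -0.5]
width: 0.0302
finger_force: 3.1
```

```bash
python3 lv.py 2>/dev/null
```

```text
case tilt [-0.00478269  0.00612629] 0.007772103126644028
boss [ 0.54036921 -0.01525134  0.05416598] 86
5.5 [ 0.51991199 -0.10329501  0.00830473] [-1.32778506 -5.83170969 -0.23454369]
```

Remaining about 7 mm. Small steps now.

Request:
{"fn": "move_arm", "kwargs": {
  "deltas": [0, 0, 0, 0.2, 0, 0, 0.36, 0, 0, 0, 0.4, 0, 0, 0.36, 0, 0, 0, 0.6, 0, 0, 0.36, 0, 0, 0, 0.6, 0, 0, 0.36]
}}

```text
time: 5.9
tool_pos: [0.5214, -0.0973, 0.0083]
ee_rot: [-3.141, 0.003, 1.332]
wrist_force: [-1.2, -5.8, -0.6]
width: 0.0302
finger_force: 2.9
```

Request:
{"fn": "move_arm", "kwargs": {
  "deltas": [0, 0, 0, 0.15, 0, 0, 0.36, 0, 0, 0, 0.3, 0, 0, 0.36, 0, 0, 0, 0.3, 0, 0, 0.36]
}}

```text
time: 6.2
tool_pos: [0.5218, -0.0955, 0.0083]
ee_rot: [-3.141, 0.005, 1.332]
wrist_force: [-2.1, -7.9, -1.1]
width: 0.0303
finger_force: 4.2
```

```bash
python3 lv.py 2>/dev/null
```

```text
case tilt [0.00024859 0.00026697] 0.0003647857273896689
boss [ 0.54229076 -0.01259684  0.05508864] 106
6.25 [ 0.5218401  -0.09547226  0.00832144] [-1.62913871 -8.23206225 -0.49301617]
```

Tilt is about 0 and the force is rising. A little more to seat it.

Request:
{"fn": "move_arm", "kwargs": {
  "deltas": [0, 0, 0, 0.2, 0, 0, 0.36, 0, 0, 0, 0.4, 0, 0, 0.36, 0, 0, 0, 0.4, 0, 0, 0.36]
}}

```text
time: 6.55
tool_pos: [0.5223, -0.0939, 0.0084]
ee_rot: [-3.141, 0.01, 1.332]
wrist_force: [-3.5, -13.5, 0.1]
width: 0.0301
finger_force: 6.9
```

```bash
python3 lv.py 2>/dev/null
```

```text
case tilt [ 0.00270165 -0.00050144] 0.0027477908675798686
boss [ 0.54213771 -0.01090431  0.05534377] 107
6.6 [ 0.52228528 -0.09385997  0.00837047] [ -2.41435995 -13.74225778  -0.58794854]
```

Wedge jammed at 14 N. Backing off, rising, closing the fingers and checking the level.

Request:
{"fn": "move_arm", "kwargs": {
  "deltas": [0, 0, 0, -1, 0, 0, 0.36, 0, 0, 0, -3, 0, 0, 0.36, 0, 0, 0, -6, 0, 0, 0.36, 0, 0, 0, -6, 0, -4, 1, 0, 0, 0, -6, 0, -9, 1, 0, 0, 0, -6, 0, -13, 1, 0, 0, 0, -6, 0, -13, 1, 0, 0, 0, -6, 0, -13, 1]
}}

```text
time: 7.4
tool_pos: [0.5101, -0.147, 0.1397]
ee_rot: [3.139, -0.001, 1.332]
wrist_force: [-0.5, 0.4, -0.8]
width: 0.0007
finger_force: 0.0
```

```bash
python3 lv.py t4 2>/dev/null
python3 - <<'E'
from h import *
s=snap("wrist");save(s,"w4");o=robot.get_obs();print(o["tool_pos"],o["ee_rot"],o["width"])
P=cloud(s);m=(abs(P[...,2]-.0555)<.004)
n,l,st,c=cv2.connectedComponentsWithStats(m.astype(np.uint8))
for i in range(1,n):
    if st[i,4]>150: print(st[i],c[i],plane(s,*c[i],.056).round(4))
a=cv2.imread("pics/w4.png");b=cv2.resize(cv2.imread("pics/t4.png")[140:290,60:330],(480,267))
cv2.imwrite("pics/c4.png",np.vstack([cv2.resize(a,(480,360))[:320],b]))
E
```

```text
case tilt [ 1.86722841e-03 -5.64167972e-05] 0.001868080506500674
boss [nan nan nan] 0
7.45 [ 0.50901112 -0.14671157  0.13769911] [-0.41899848 -0.75095185 -0.79661696]
[ 0.50840744 -0.14657201  0.13661364] [-3.13836559e+00 -1.29532884e-03  1.33222187e+00] 0.0005345475524298907
[   3    0   57   45 2046] [31.79618768 19.43548387] [0.379  0.0316 0.056 ]
[ 232    0   53   54 2305] [258.39045553  24.59869848] [ 0.5413 -0.0115  0.056 ]
```

View pics/c4.png

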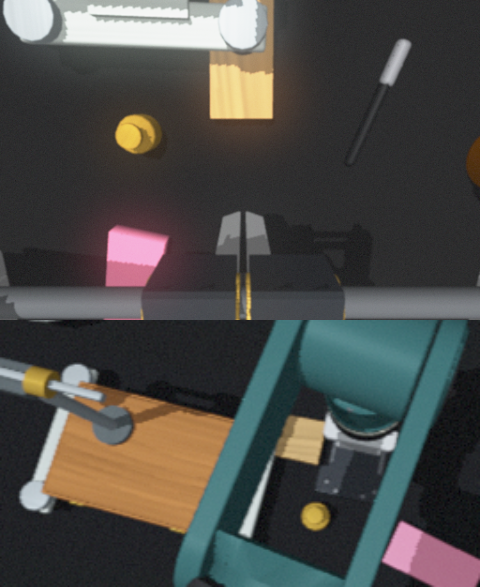

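The wedge (columns 211–272) is centred under the boss (243,24), with weight and pen untouched. The lower half shows the forearm's wide rails, so before moving over the boss I'll check their clearance to the beam.

Run:
```python
from h import *
s=snap("top");P=cloud(s);o=robot.get_obs();print(o["tool_pos"],o["joint_positions"].round(3))
q=P.reshape(-1,3);hsv=cv2.cvtColor(s["image"],cv2.COLOR_RGB2HSV).reshape(-1,3)
k=(hsv[:,0]>75)&(hsv[:,0]<100)&(hsv[:,1]>70)&(q[:,2]>.12)
q=q[k]; t=np.array(o["tool_pos"])
for x in np.arange(.2,.72,.04):
    a=q[abs(q[:,0]-x)<.02]
    if len(a): 
        lo=a[a[:,1]>np.percentile(a[:,1],85)]
        print(round(x,2),"ymax",a[:,1].max().round(3),"ymin",a[:,1].min().round(3),"z left",np.percentile(lo[:,2],[2,50,98]).round(3))
# same from side
s=snap("side");P=cloud(s);q=P.reshape(-1,3);hsv=cv2.cvtColor(s["image"],cv2.COLOR_RGB2HSV).reshape(-1,3)
q=q[(hsv[:,0]>75)&(hsv[:,0]<100)&(hsv[:,1]>70)]
print("side")
for x in np.arange(.2,.72,.04):
    a=q[abs(q[:,0]-x)<.02]
    if len(a): print(round(x,2),"zmin",np.percentile(a[:,2],[1,50,99]).round(3),"ymax",a[:,1].max().round(3))
save(s,"side4")
```

```text
[ 0.50815177 -0.14659157  0.13615017] [-3.880e-01  6.800e-02  1.529e+00  1.000e-03  1.549e+00 -1.500e-01]
0.28 ymax 0.005 ymin -0.111 z left [0.535 0.55  0.559]
0.32 ymax -0.01 ymin -0.137 z left [0.519 0.538 0.551]
0.36 ymax -0.024 ymin -0.154 z left [0.506 0.523 0.53 ]
0.4 ymax -0.034 ymin -0.17 z left [0.528 0.529 0.531]
0.44 ymax -0.051 ymin -0.19 z left [0.528 0.529 0.531]
0.48 ymax -0.066 ymin -0.205 z left [0.461 0.529 0.53 ]
0.52 ymax -0.083 ymin -0.211 z left [0.512 0.529 0.53 ]
0.56 ymax -0.096 ymin -0.155 z left [0.515 0.525 0.528]
side
0.2 zmin [-0.004  0.581  0.594] ymax 0.047
0.24 zmin [-0.005  0.568  0.58 ] ymax 0.03
0.28 zmin [-0.002  0.531  0.565] ymax 0.016
0.32 zmin [-0.004  0.518  0.817] ymax 0.883
0.36 zmin [-0.003  0.516  0.535] ymax -0.019
0.4 zmin [-0.004  0.527  0.529] ymax 0.092
0.44 zmin [0.45  0.515 0.528] ymax 0.222
0.48 zmin [0.414 0.499 0.528] ymax -0.06
0.52 zmin [0.363 0.426 0.528] ymax 0.211
0.56 zmin [0.367 0.503 0.525] ymax -0.093
0.6 zmin [-0.001 -0.001 -0.001] ymax 0.381
0.64 zmin [-0.001  0.002  0.204] ymax 0.387
0.68 zmin [-0.003 -0.001 -0.001] ymax 0.414
```

View pics/side4.png

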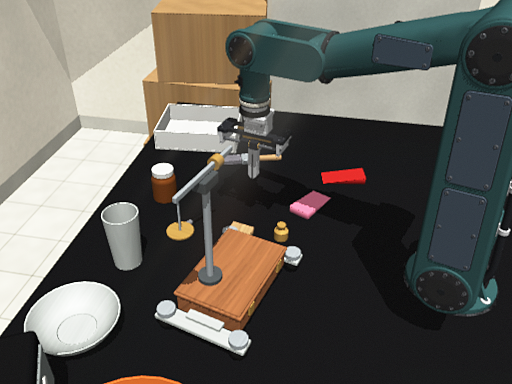

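At pressing height the fork clears the beam end (0.531, 0.073, z 0.36) by only about 2 cm if vertical. I'll lean the tool 12° away from the balance and hover over the boss.

Request:
{"fn": "move_arm", "kwargs": {
  "deltas": [0, 0.1, 0, 2, 0, 0, 1, 0, 0.21, 0, 4, 0, 0, 1, 0, 0.21, 0, 7, 0, 0, 1, 0, 0.21, 0, 10, 0.05, 1, 1, 0, 0.21, 0, 12.5, 0.1, 2, 1, 0, 0.21, 0, 13.9, 0.1, 3.5, 1, 0, 0.21, 0, 13.9, 0.1, 4.5, 1, 0, 0.21, 0, 13.9, 0.1, 4.5, 1]
}}

```text
time: 8.4
tool_pos: [0.5411, -0.0123, 0.0903]
ee_rot: [-3.135, -0.209, 1.331]
wrist_force: [-1.0, -0.1, 0.4]
width: 0.0007
finger_force: 0.0
```

Request:
{"fn": "move_arm", "kwargs": {
  "deltas": [0, 0, 0, 0, 0, 0, 1, 0, 0, 0, 0, 0, 0, 1]
}}

```text
time: 8.6
tool_pos: [0.5436, -0.0136, 0.0941]
ee_rot: [3.14, -0.21, 1.331]
wrist_force: [0.7, -0.3, -0.5]
width: 0.0004
finger_force: 0.0
```

Run:
```python
from h import *
s=snap("wrist");o=robot.get_obs();print(o["time"],o["tool_pos"],o["ee_rot"],o["wrist_force"],o["joint_positions"])
P=cloud(s);m=(abs(P[...,2]-.0555)<.004)
n,l,st,c=cv2.connectedComponentsWithStats(m.astype(np.uint8))
for i in range(1,n):
    if st[i,4]>150: print(st[i],c[i],plane(s,*c[i],.056).round(4))
a=s["image"][:,:,::-1]
t=snap("side")
cv2.imwrite("pics/c5.png",np.hstack([cv2.resize(a,(400,300)),cv2.resize(t["image"][60:330,130:490,::-1],(400,300))]))
```

```text
8.65 [ 0.54367723 -0.01360141  0.09423933] [ 3.14014289 -0.20983936  1.33084256] [-0.34692389  0.47004099  0.85518012] [-0.26568076  0.10293381  1.59247798  0.21129718  1.45283514 -0.05123369]
[493   0  19  54 452] [501.63938053  27.16371681] [0.7436 0.0862 0.056 ]
[   0  195   53   52 2281] [ 24.26918018 219.7189829 ] [0.3809 0.0352 0.056 ]
[ 229  201   54   43 1259] [254.03335981 217.61715647] [ 0.5425 -0.0028  0.056 ]
```

View pics/c5.png

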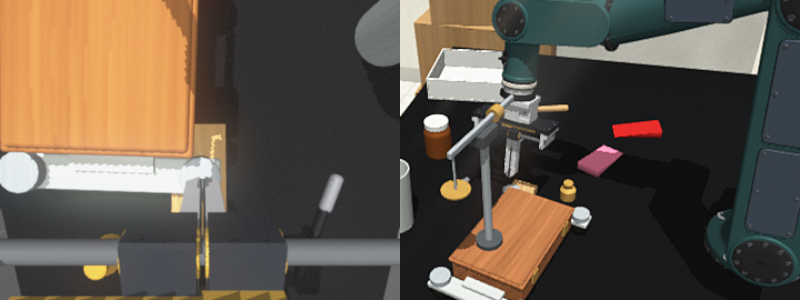

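The fingertip covers the boss at (203,165) in the left view, and the right view shows clearance to the beam. Descending gently.

Request:
{"fn": "move_arm", "kwargs": {
  "deltas": [0, 0, 0, 0.15, 0, 1, 1, 0, 0, 0, 0, 0, 2, 1, 0, 0, 0, -0.15, 0, 2.7, 1, 0, 0, 0, -0.3, 0, 3.2, 1, 0, 0, 0, -0.32, 0, 3.4, 1, 0, 0, 0, -0.32, 0, 3.4, 1, 0, 0, 0, -0.32, 0, 3.4, 1]
}}

```text
time: 9.4
tool_pos: [0.5444, -0.0089, 0.0598]
ee_rot: [3.141, -0.21, 1.332]
wrist_force: [-0.2, 0.3, 0.3]
width: 0.0003
finger_force: 0.0
```

Request:
{"fn": "move_arm", "kwargs": {
  "deltas": [0, 0, 0, -0.04, 0, 0.2, 1, 0, 0, 0, -0.08, 0, 0.4, 1, 0, 0, 0, -0.08, 0, 0.4, 1]
}}

```text
time: 9.7
tool_pos: [0.545, -0.009, 0.0577]
ee_rot: [3.139, -0.21, 1.333]
wrist_force: [-3.0, 0.2, 8.4]
width: 0.0005
finger_force: 3.8
```

Contact. I'll press up to about 25 N and watch that the foot stays put.

Request:
{"fn": "move_arm", "kwargs": {
  "deltas": [0, 0, 0, -0.04, 0, 0.2, 1, 0, 0, 0, -0.08, 0, 0.4, 1, 0, 0, 0, -0.08, 0, 0.4, 1]
}}

```text
time: 10.0
tool_pos: [0.5451, -0.009, 0.0571]
ee_rot: [3.138, -0.211, 1.334]
wrist_force: [-9.4, -1.1, 22.8]
width: 0.0006
finger_force: 10.9
```

```bash
python3 lv.py 2>/dev/null
```

```text
case tilt [0.00220965 0.00129433] 0.002560827830351792
boss [ 0.53005258 -0.0125575   0.25492946] 2
10.05 [ 0.54511412 -0.00895967  0.05713479] [-9.43926833 -1.28589622 21.62972279]
```

Firm at 22 N with the tilt unchanged. I'll hold briefly, then lift straight up and withdraw.

Request:
{"fn": "move_arm", "kwargs": {
  "deltas": [0, 0, 0, 0, 0, 0, 1, 0, 0, 0, 0, 0, 0, 1, 0, 0, 0, 0, 0, 0, 1, 0, 0, 0, 0.1, 0, -0.5, 1, 0, 0, 0, 0.4, 0, -2, 1, 0, 0, 0, 1, 0, -5, 1, 0, 0, 0, 1.5, 0, -8, 1, 0, 0, 0, 1.5, 0, -8, 1]
}}

```text
time: 10.85
tool_pos: [0.5468, -0.0114, 0.138]
ee_rot: [3.131, -0.21, 1.334]
wrist_force: [-0.3, 0.5, 1.0]
width: 0.0001
finger_force: 0.0
```

Request:
{"fn": "move_arm", "kwargs": {
  "deltas": [0, 0, 0, -3, 0, -1, 1, 0, 0, 0, -7, 0, -2, 1, 0, 0, 0, -11, 0, -4, 1, 0, 0, 0, -15, 0, -6, 1, 0, 0, 0, -19, 0, -6, 1, 0, 0, 0, -22, 0, -6, 1, 0, 0, 0, -22, 0, -6, 1, 0, 0, 0, -22, 0, -6, 1]
}}

```text
time: 11.65
tool_pos: [0.4893, -0.2317, 0.1443]
ee_rot: [-3.14, -0.212, 1.33]
wrist_force: [0.1, -0.1, -0.5]
width: 0.0007
finger_force: 0.0
```

```bash
python3 lv.py t6 2>/dev/null
python3 - <<'E'
from h import *
s=snap("side")
cv2.imwrite("pics/c6.png",np.hstack([cv2.resize(cv2.imread("pics/t6.png"),(400,300)),cv2.resize(s["image"][100:340,100:420,::-1],(400,300))]))
E
```

```text
case tilt [0.00160322 0.00047868] 0.0016731590208115881
boss [ 0.54253279 -0.0128023   0.05559328] 115
11.7 [ 0.489722   -0.23113384  0.1448418 ] [ 0.29579519 -0.53698308  0.30349204]
```

View pics/c6.png

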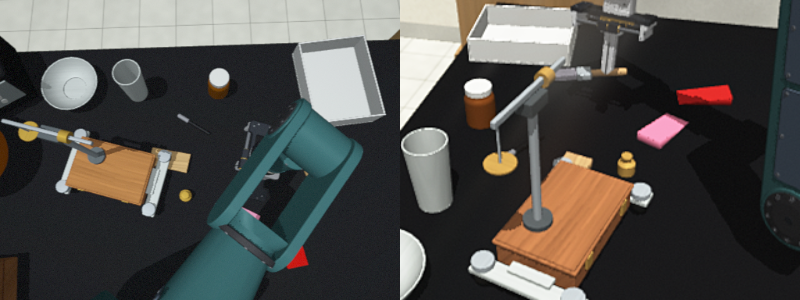

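The balance is level (boss top at 55.6 mm), the wedge is in place under the foot at (180,160), the bystanders are unmoved and the arm is clear.

```bash
python3 -c "
from bench import robot
print(robot.close_job())"
```

```text
the job is handed in; nothing more can be done
None
```

The wooden wedge is under the short foot and the balance stands level; it held firm under a 22 N press on the boss, the other things on the bench look unmoved, and I handed the job in at about 12 s with the arm clear.

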